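# Hang a picture carrier on the drying rail and scan its label

## Robot

A 6-joint arm with a two-finger parallel gripper is mounted at the origin on the work surface. World frame = base frame: x ahead of the robot, y to its left, z up, the work surface at z = 0. Lengths are in mm, angles in rad, forces in N, time in s.
With the tool pointing down it reaches from about 350 to 875 mm from the base axis. Payload 4.2 kg.
Tool frame: the origin (TCP) lies midway between the tips of the shut fingers; the grasp point (between the pads) lies 19 mm behind it; z points along the fingers, y is the line along which they close (so a half turn about z gives the same grasp; the last joint's range is limited). The gripper opens to 85 mm and grips with 20 to 120 N. Pads are 22 mm wide; open, the fingers measure 114 mm over their backs; the gripper's body (76 mm by 85 mm) begins 54 mm behind the grasp point. The pads swing forward as they close: fully open they stand 13 mm farther back than shut.
Start: joints at [1.519, 0.385, 0.008, 0, -1.194, -0.259], TCP at [191.105, 595.045, 231.312] pointing down, gripper open.
Joint ranges: [-3.14, 3.14], [-1.21, 2.06], [-1.07, 1.41], [-3.16, 2.05], [-2.99, -0.16], [-3.1, 3.1]. Speed limits (rad/s): [2.79, 2.79, 3.14, 3.14, 3.14, 3.14].

## Interface

Orientations are given as a unit quaternion [x, y, z, w].
In Python, from bench import arm, eyes, nets gives the robot as it stands.
- The arm moves only by the tool apply_moves, never from a script. Its arguments are lists of equal length, an entry for each row: "delta_rot": the turn, a rotation vector about the tool's x, y, z as a fraction of full scale, a list of three; "xyz": the shift along the tool's x, y, z as a fraction of full scale, a list of three; "hand": the gripper command: -1 is fully open, 1 is shut, values between are in proportion. In form: {"delta_rot": [[ax, ay, az], ...], "xyz": [[dx, dy, dz], ...], "hand": [hand, ...]}. A call has 1 to 20 rows; each row shifts and turns the commanded pose from where the row before left it, along the tool's axes as they then stand; what a row does not reach is not made up. Full scale, the value 1, is 0.025 m for a shift and 6 degrees for a turn. A row lasts 1/12 s, in which the tool goes at most 41.7 mm and 7.16 degrees, less where a joint would pass 70% of its speed; a pose out of reach is approached as far as the arm can. A call with a number of a shift or a turn outside -1 to 1 is refused whole. A call with a gripper value outside its range is refused whole. The fingers move at their own pace and stop on an object; the grip force is fixed at half the most. Time passes only in rows, so rows that do not move let the fingers close. It gives the time, the measured TCP pose, the force, the opening and the grip force at its end, in the units of the state.
- arm.read_state(): the state, without advancing time (a new reading comes with each control period).
- eyes.get_image(name): name is "side" or "top"; returns a dict with "frame" (420x560x3 uint8, red, green, blue), "range_z" (420x560 float32, mm along the optical axis (not along the pixel's ray), 0 where there is no reading), "camera_matrix" (3x3 intrinsics, pixels), "R" (3x3) and "t" (3): a world point X has camera coordinates R X + t. Camera axes: x right, y down, z forward; pixel columns grow to the right and rows downward; lengths in mm; the calibration is good to about 2 mm. A picture is of the moment at which its call begins.
- arm.job_done(): hands the job in; it is judged then, once.
Trained networks look in a picture, given as the dict that the camera call returned (one of the last four; its "shot" number tells which), for a name from the list of things; names that differ only in an ending like _2 or _b are one class to them, and where a whole thing is asked for, a point or a joint stands for the part that bears it (a point fixed in the world has none). Each returns a list of dicts, best first, with "score" (0 to 1); they miss things now and then, are a little off and sometimes report something else, mostly with a low value. They report only what shows in the picture. A call takes as long as a camera call. They do not tell look-alikes from the thing itself.
- nets.look_for(name, picture): "bbox" ([left, top, right, bottom] in pixels, round what is visible of it).
- nets.masks_of(name, picture): "region" (420x560 bool, what is visible of it) and "bbox" ([left, top, right, bottom] in pixels, round what is visible of it).
The state is a dict: "clock": time; "joints": joint angles; "joint_vel": joint speeds; "joint_efforts": joint torques, N m; "position": TCP position; "ee_rot": TCP orientation; "contact_force": force on the tool from outside, world axes, zero at the start; "wrist_torque": the same for the moment, N m; "gripper_width": finger opening in mm; "grasp_force": force on a finger pad.
Only numpy, scipy, OpenCV 4.12 (cv2) and the standard library are available. Lean on these libraries where they do the work, as an engineer would, in place of code of your own. Each camera call takes 0.05 s, during which the arm holds its last target. There are 200 camera calls.

## Task

Take the picture carrier out of its slotted rack, hook it onto the open end of the drying rail with its label facing the robot's side like the one already there, slide it along under the keeper rod until it is centred on the wooden pointer, and let go. Then pick up the hand scanner, aim its window squarely at the middle of that carrier's label from about 8 cm away and hold it steady there for at least a full second without touching the carrier, and lay the scanner back in its cradle the way it lay. Leave the other carrier, the brush jar and the water glass where they are.

Things in the scene. Friction and masses are not known exactly. Their poses are not given: they have to be found in the camera images.
- carrier: Picture carrier to hang, 160 g, starts upright in the rack. Origin: centre of its hook, where the rail's axis lies when hung. Axes: x to its back, y across, z up; picture and label on its -x side. Aluminium plate 80 mm wide (y), z -110 to +8, x -14 to -10 mm. Behind the plate's top an inverted-V hook 36 mm wide (y), top at z +12; it settles centred on the rail by itself.
- carrier_lip (a point): Bottom middle of the hook's rear lip, at (13, 0, -12) mm from the carrier's origin, axes as the carrier. The lip is 4 mm thick (x), 36 mm wide (y); the slot between it and the plate is 21 mm wide in x and open downwards: the rail enters there.
- carrier_grip (a point): Centre of the carrier's wooden grip block, 16 (x) by 24 (y) by 48 mm tall, on top of the plate, z = 8 to 56 mm; this point is at (-12, 0, +32) mm from the carrier's origin, axes as the carrier. Free room beside its +y and -y faces.
- carrier_label (a point): Middle of the carrier's barcode label (38 by 44 mm white with black bars) on a tilted plate low on the carrier's front, at (-32, 0, -84) mm from its origin. The label looks forward (carrier -x) and up at 45 degrees. Its x axis: straight INTO the label (45 degrees down when the carrier is upright); y as the carrier's.
- rack: Fixed slotted wooden rack where the carrier starts; origin on the table right under the carrier's hook centre, axes as the carrier's (carrier bottom 8 mm above the table). 6 mm slot along y, back wall 48 mm high, front wall 26 mm: lift the carrier 50 mm straight up to clear it. On the left or the right.
- rail_mid (a point): Middle of the drying rail's axis, 170 mm above the table; fixed. Steel bar 12 mm in diameter along point y, 456 mm free between two posts; point x points to its back, away from the robot. A like bar runs 55 mm below, 1 mm nearer the front: hung carriers lean back on it, 2 to 4 degrees off upright. Foot plank 15 mm thick, from 75 mm in front to 50 mm behind.
- keeper_end (a point): Free end of the keeper, a fixed 8 mm rod 14 mm behind and 20 mm above the rail axis, running from here along point +y to the +y post. Hooks go on or off only at the rail's open end, carrier centre 30 to 180 mm to the -y side of this point; a hooked carrier slides freely under the rod if lifted less than 8 mm. Axes as rail_mid.
- mark_tip (a point): Tip of the small dark-wood pointer on the rail's foot plank, in front of the rail (27 mm long in x, 24 mm wide, 12 mm high, pointing at the rail). Axes as rail_mid. The carrier is centred when its origin is at the same place along the rail (point y) as this tip.
- scanner: Hand-held barcode scanner, 200 g, white plastic, starts level in the cradle. Origin on its straight handle's centre line; x forward, z up. Handle 30 mm wide (y), 26 mm high, x = -80 to +50 mm; the 46 mm wide head in front droops 45 degrees, down to z -41 mm. No trigger: it reads by itself when its window is held steady square to a label, 50 to 120 mm away.
- scanner_grip (a point): Grip point on the handle's centre line, at (-12, 0, 0) mm from the scanner's origin, between the cradle's saddles, where there is free room beneath. Axes as the scanner.
- scanner_window (a point): Middle of the scanner's dark window at the end of the drooping head, at (80, 0, -30) mm from its origin. Its x axis: the direction it looks along, 45 degrees below the handle's forward direction when the handle is level.
- cradle: Fixed black scanner cradle; origin on the table right under the resting scanner's origin (within 3 mm in x), axes parallel to its. Two saddles 14 mm long at x = -63 and +18 mm carry the handle, its centre line 71 mm above the table, between flared cheeks about 38 mm apart, 70 mm high. On the left or the right.
- neighbour_grip (a point): Grip block of a second, equal carrier that already hangs on the rail near its +y end, to be left alone (the same point and axes as carrier_grip).
- brush_jar: White ceramic jar, 68 mm in diameter and 95 mm high, brushes standing out to 195 mm height within 40 mm of its axis; origin under its centre. Loose, to be left alone.
- glass: Empty water glass, 68 mm in diameter, 85 mm high; origin under its centre. Loose, to be left alone.
There are look-alikes about, which are no part of the job. Leave any green, pink or yellow look-alike of the carrier alone.

How it is judged:
By the outcome, as a careful person would: the job done as asked, in the order asked, and still so for the second after the job is handed in, with the robot touching nothing.
It also fails if it takes over 72 s, if anything falls off the work surface, if the arm or the gripper's body presses on something with over 40 N, if the wrist force passes 120 N, or if a joint passes its speed limit or range.

## Working session

There is one attempt and no reset: what is moved stays moved. The work goes in short steps, Python scripts to look and compute and a tool call to move; the robot and the scene stay as the last step left them, time stands still between calls to the robot, and variables do not carry over. Pictures are saved under pics/ and viewed, at most 10 in all, crops included, and the job is handed in when it is done.

Besides the shell and the picture viewer there is one more tool, called after "Request:" as name(argument=value, ...), one argument or row to a line, values as JSON. apply_moves: Moves the arm, as the interface text tells. Its arguments: {"type":"object","properties":{"delta_rot":{"type":"array"},"xyz":{"type":"array"},"hand":{"type":"array"}},"required":["delta_rot","xyz","hand"]}

```bash
ls; mkdir -p pics; python3 - <<'E'
from bench import arm, eyes, nets
import cv2, numpy as np, pickle
s=arm.read_state(); print(s)
for n in ["side","top"]:
    p=eyes.get_image(n); pickle.dump(p,open(f"{n}0.pkl","wb"))
    cv2.imwrite(f"pics/{n}0.png",p["frame"][:,:,::-1])
    print(n,p["camera_matrix"].tolist(),p["R"].tolist(),p["t"].tolist())
    for o in ["carrier","carrier_grip","scanner","brush_jar","glass","rack","cradle","mark_tip","rail_mid","keeper_end","neighbour_grip"]:
        print(n,o,[(round(d["score"],2),[int(v) for v in d["bbox"]]) for d in nets.look_for(o,p)][:5])
E
```

```text
pics
{'clock': 0.0, 'joints': array([ 1.51859110e+00,  3.85550839e-01,  6.61561307e-03, -5.08999200e-04,
       -1.19401812e+00, -2.58609662e-01]), 'joint_vel': array([ 3.84398043e-04,  1.31755627e-05,  6.44203313e-04, -7.74367507e-05,
       -9.12002478e-04, -7.71385216e-04]), 'joint_efforts': array([ 6.23676692e-05, -3.92287803e+01,  1.88400578e+01,  4.18629840e+00,
       -4.62357522e-03,  3.65066057e-06]), 'position': array([190.94076036, 594.49295178, 230.21956906]), 'ee_rot': array([ 9.87933408e-01, -1.54875314e-01, -1.24180799e-04,  1.09714081e-03]), 'contact_force': array([-0.15509019,  0.58475322, -0.39608131]), 'wrist_torque': array([ 0.01309136, -0.01672816,  0.00706775]), 'grasp_force': 0.0, 'gripper_width': 85.2197155036355}
side [[547.017285051736, 0.0, 283.5987439998672], [0.0, 547.017285051736, 210.63612996531668], [0.0, 0.0, 1.0]] [[-0.9916658418286303, -0.12877473491693414, -0.003990713894422023], [-0.0767264056995193, 0.615169424482488, -0.7846525586846174], [0.10349839041621159, -0.777806947017676, -0.6199229277517453]] [486.52151861079875, 198.20645475681224, 120
[... 1125 characters left out ...]
, 203, 147, 274])]
top carrier_grip [(0.94, [363, 231, 410, 258]), (0.9, [357, 276, 379, 315]), (0.75, [376, 181, 419, 212]), (0.59, [419, 232, 462, 263])]
top scanner [(0.94, [117, 205, 145, 274])]
top brush_jar [(0.79, [270, 204, 299, 232]), (0.65, [358, 233, 398, 262])]
top glass [(0.55, [203, 211, 233, 235])]
top rack [(0.67, [358, 231, 398, 263])]
top cradle [(0.65, [140, 225, 161, 269]), (0.64, [115, 208, 144, 273])]
top mark_tip [(0.52, [222, 166, 240, 180]), (0.34, [119, 205, 146, 274])]
top rail_mid [(0.88, [128, 108, 348, 185]), (0.48, [271, 205, 300, 232])]
top keeper_end [(0.89, [128, 111, 344, 179]), (0.74, [367, 231, 407, 258])]
top neighbour_grip [(0.78, [150, 125, 192, 162])]
```

View pics/side0.png

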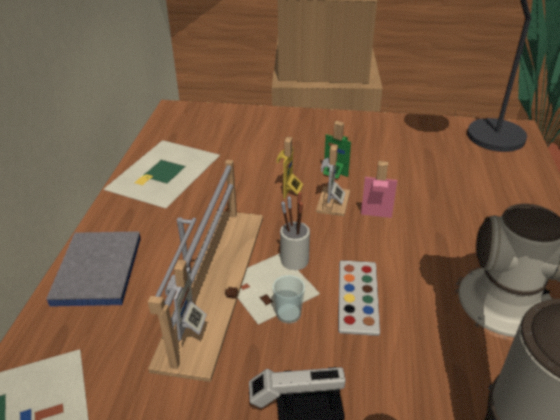

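View pics/top0.png

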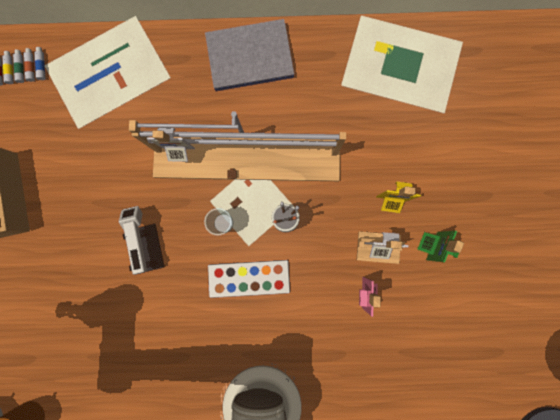

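The carrier to take is the silver one in the wooden rack (top 380,247 / side 332,180). Its look-alikes are yellow (top 400,197), green (440,245) and pink (370,297). The neighbour hangs at (165,140). The scanner lies at (133,240), the pointer is near (232,173), the jar at (286,216) and the glass at (218,222).

```bash
cat > h.py <<'E'
import numpy as np, cv2, pickle
def cloud(p):
    K=p["camera_matrix"];v,u=np.mgrid[0:420,0:560];z=p["range_z"]
    c=np.stack([(u-K[0,2])/K[0,0]*z,(v-K[1,2])/K[1,1]*z,z],-1)
    w=(c-p["t"])@p["R"]; w[z<=0]=np.nan; return w
def proj(p,X):
    c=p["R"]@np.asarray(X,float)+p["t"]; q=p["camera_matrix"]@c; return q[:2]/q[2]
E
python3 - <<'E'
from h import *
T=pickle.load(open("top0.pkl","rb"));S=pickle.load(open("side0.pkl","rb"))
def crop(p,x0,y0,x1,y1): return cv2.resize(p["frame"][y0:y1,x0:x1,::-1],(400,300),interpolation=cv2.INTER_CUBIC)
im=np.vstack([np.hstack([crop(T,340,215,420,275),crop(S,300,140,380,200+0)]),np.hstack([crop(T,120,100,240,190),crop(T,230,100,350,190)])])
cv2.imwrite("pics/c1.png",im)
for n,p in(("T",T),("S",S)):
    w=cloud(p); 
    def st(name,u0,v0,u1,v1,z0,z1):
        q=w[v0:v1,u0:u1].reshape(-1,3); q=q[(q[:,2]>z0)&(q[:,2]<z1)]
        if len(q)<4: print(n,name,len(q));return
        r=cv2.minAreaRect(q[:,:2].astype(np.float32)); print(n,name,len(q),"med",np.median(q,0).round(1),"rect",[np.round(a,1) for a in r],"zmax",np.percentile(q[:,2],95).round(1))
    if n=="T":
        st("grip",350,220,412,265,140,200); st("plate+",350,220,412,265,90,132); st("backwall",350,220,412,265,40,56);st("front",350,220,412,265,20,32)
        st("scan",110,195,170,280,60,120); st("neigh",145,120,195,165,200,240)
        st("glass",195,205,240,245,30,100); st("jar",265,195,325,240,75,110)
        st("plank",150,140,345,185,10,20); st("mark",215,160,250,185,20,40)
        st("railish",130,110,350,160,165,186);st("keeper",130,110,260,140,186,200)
    else:
        st("grip",310,140,350,210,140,200); st("plate",310,140,350,210,60,130); st("neigh",155,250,215,345,200,240); st("mark",215,280,245,305,20,40)
        st("scan",240,360,350,415,60,120); st("railish",160,155,245,310,165,186)
E
```

```text
T grip 107 med [ 405.9 -309.2  171.8] rect [array([ 404.8, -312.1]), array([24.7, 15.6]), np.float64(88.6)] zmax 174.2
T plate+ 187 med [ 419.4 -307.4  124. ] rect [array([ 415.2, -313.5]), array([79.5, 34.4]), np.float64(84.0)] zmax 128.3
T backwall 152 med [ 407.1 -299.7   45.6] rect [array([ 402.2, -312.2]), array([108.3,  27.7]), np.float64(83.1)] zmax 49.3
T front 159 med [ 385.2 -299.5   25.3] rect [array([ 390.4, -307.7]), array([109.9,  36.8]), np.float64(75.3)] zmax 31.3
T scan 1087 med [430.4 304.9  81.7] rect [array([426.8, 310. ]), array([162.8,  51.6]), np.float64(12.5)] zmax 85.7
T neigh 126 med [651.  198.7 222.8] rect [array([653.3, 200.4]), array([25.5, 16.2]), np.float64(87.3)] zmax 226.1
T glass 327 med [473.1 111.7  74. ] rect [array([469.6,  97.3]), array([65.4, 65.5]), np.float64(44.5)] zmax 85.8
T jar 513 med [475.5 -69.4  93.9] rect [array([475. , -69.2]), array([63.4, 65.4]), np.float64(88.8)] zmax 97.3
T plank 5653 med [628.7  11.1  13.7] rect [array([637.5,  33.4]), array([498.7, 109.3]), np.float64(88.4)] zmax 16.8
T mark 85 med [599.7  71.   25.5] rect [a
[... 311 characters left out ...]
rip 106 med [ 403.3 -303.4  164.6] rect [array([ 403.3, -310.7]), array([27. , 16.1]), np.float64(84.2)] zmax 175.3
S plate 535 med [ 401.2 -439.6   95.7] rect [array([ 396.5, -370.4]), array([ 72.6, 203.2]), np.float64(0.7)] zmax 127.0
S neigh 218 med [650.  209.6 217.9] rect [array([660.5, 230.8]), array([89.9, 19.6]), np.float64(70.6)] zmax 226.0
S mark 114 med [596.5  73.2  26.3] rect [array([598.1,  71. ]), array([27.7, 25.6]), np.float64(89.0)] zmax 29.9
S scan 2163 med [429.8 315.7  81.6] rect [array([425.7, 309.4]), array([163.8,  52.7]), np.float64(11.8)] zmax 85.8
S railish 1082 med [657.6  76.7 174.7] rect [array([675.3,  29.7]), array([486.9,  64.7]), np.float64(89.4)] zmax 181.9
```

View pics/c1.png

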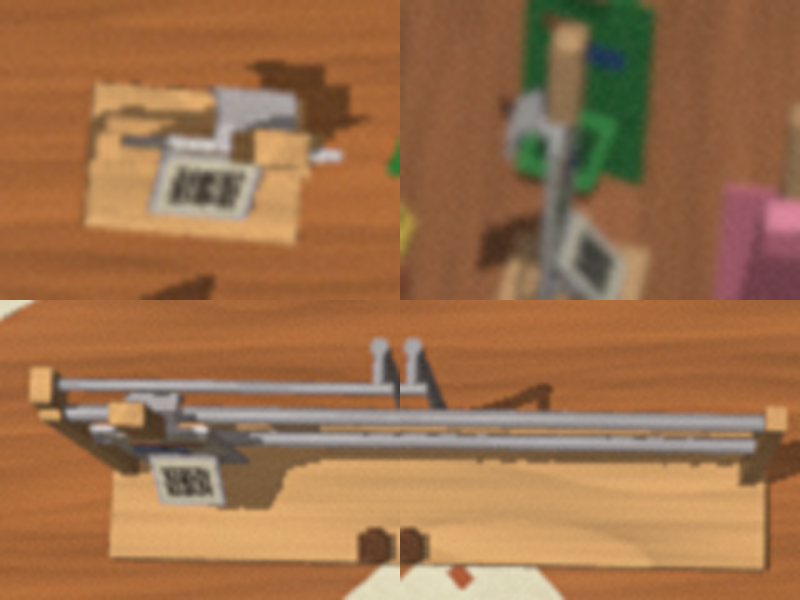

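The crop confirms the choice. The silver carrier in the wooden rack has its label at crop (205,185), facing the robot, and its grip block at (280,150). The neighbour's label looks the same way, the pointer is at (400,545), and the keeper's free end is at about (425,388).

```bash
python3 - <<'E'
from h import *
T=pickle.load(open("top0.pkl","rb"));S=pickle.load(open("side0.pkl","rb"))
for n,p in(("T",T),("S",S)):
    w=cloud(p); f=p["frame"].astype(int); ok=np.isfinite(w[...,0])
    sat=f.max(-1)-f.min(-1)
    def sel(x0,x1,y0,y1,z0,z1,c=None):
        m=ok&(w[...,0]>x0)&(w[...,0]<x1)&(w[...,1]>y0)&(w[...,1]<y1)&(w[...,2]>z0)&(w[...,2]<z1)
        if c is not None:m&=c
        return w[m]
    def line(name,q):
        for _ in range(4):
            a=np.polyfit(q[:,1],q[:,0],1); r=q[:,0]-np.polyval(a,q[:,1]); q=q[np.abs(r)<max(2.5*r.std(),2)]
        print(n,name,len(q),"x at y0 %.1f slope %.4f rms %.2f"%(a[1],a[0],r.std()),"y",q[:,1].min().round(1),q[:,1].max().round(1),"z",np.median(q[:,2]).round(1), np.polyfit(q[:,1],q[:,2],1).round(3))
    g=sat<45
    line("rail",sel(640,675,-180,140,168,182,g)); line("keeper",sel(668,700,20,140,184,200,g)); line("lower",sel(635,665,-180,140,105,128,g))
    q=sel(668,700,-10,140,184,200); h,e=np.histogram(q[:,1],np.arange(-10,140,5)); print(n,"keeper hist",list(zip(e.astype(int),h))[:18])
    q=sel(640,675,-260,-170,100,260,~g); print(n,"-ypost",np.percentile(q,[2,98],0).round(0).tolist() if len(q) else 0)
    dk=f.sum(-1)<210
    q=sel(580,640,50,95,18,40,dk); r=cv2.minAreaRect(q[:,:2].astype(np.float32)); print(n,"mark",len(q),q.min(0).round(1),q.max(0).round(1),[np.round(a,1) for a in r])
    i=np.argsort(q[:,0])[-8:]; print("  tip pts",q[i].round(1).tolist())
    # carrier plate: top edge & faces
    line("platetop",sel(385,420,-360,-262,112,136,g)); line("backwall",sel(395,430,-380,-240,43,52,~g))
    q=sel(350,400,-360,-262,28,70); print(n,"label med",np.median(q,0).round(1)); 
    # scanner handle
    q=sel(330,520,250,370,78,95); r=cv2.minAreaRect(q[:,:2].astype(np.float32)); print(n,"scanner top",len(q),[np.round(a,1) for a in r])
    q=q[q[:,0]<440]; 
    if len(q)>20:
        c=q[:,:2].mean(0); d=np.linalg.svd(q[:,:2]-c,full_matrices=False)[2][0]; d*=np.sign(d[0]); print("   handle",c.round(1),np.degrees(np.arctan2(d[1],d[0])).round(2),cv2.minAreaRect(q[:,:2].astype(np.float32)))
    s=(q-[0,0,0])
E
```

```text
T rail 708 x at y0 658.6 slope 0.0411 rms 3.24 y -180.0 138.5 z 173.3 [  0.    173.205]
T keeper 169 x at y0 674.9 slope 0.0223 rms 2.86 y 32.4 140.0 z 192.1 [4.00000e-03 1.91552e+02]
T lower 594 x at y0 656.8 slope 0.0391 rms 2.93 y -179.1 139.8 z 118.3 [1.00000e-03 1.18296e+02]
T keeper hist [(np.int64(-10), np.int64(0)), (np.int64(-5), np.int64(0)), (np.int64(0), np.int64(0)), (np.int64(5), np.int64(0)), (np.int64(10), np.int64(0)), (np.int64(15), np.int64(0)), (np.int64(20), np.int64(0)), (np.int64(25), np.int64(0)), (np.int64(30), np.int64(6)), (np.int64(35), np.int64(28)), (np.int64(40), np.int64(26)), (np.int64(45), np.int64(7)), (np.int64(50), np.int64(6)), (np.int64(55), np.int64(9)), (np.int64(60), np.int64(6)), (np.int64(65), np.int64(6)), (np.int64(70), np.int64(8)), (np.int64(75), np.int64(7))]
T -ypost [[643.0, -209.0, 104.0], [659.0, -176.0, 182.0]]
T mark 54 [587.2  58.4  18.7] [610.2  79.6  31.9] [array([598.7,  69.1]), array([21., 23.]), np.float64(88.4)]
  tip pts [[604.7, 60.8, 25.3], [605.0, 58.4, 23.2], [605.1, 76.7, 24.9], [605.2, 79.4, 24.8], [607.1, 65.8, 27.
[... 1414 characters left out ...]
18.4] [607.9  84.9  30.7] [array([596.6,  73.3]), array([23.2, 22.5]), np.float64(89.4)]
  tip pts [[604.7, 66.9, 27.0], [605.2, 74.5, 28.6], [606.5, 79.4, 27.3], [606.5, 80.1, 24.9], [606.7, 68.8, 25.5], [607.3, 76.1, 26.8], [607.6, 74.1, 27.8], [607.9, 72.4, 29.2]]
S platetop 68 x at y0 368.0 slope -0.1422 rms 4.79 y -333.8 -267.6 z 126.5 [-0.11  92.163]
S backwall 23 x at y0 414.5 slope -0.0029 rms 2.33 y -288.9 -256.6 z 47.9 [-0.066 29.651]
S label med [ 390.2 -310.2   38.8]
S scanner top 1346 [array([416.2, 310.2]), array([145.5,  45.4]), np.float64(11.6)]
   handle [393.2 305.4] 13.19 ((394.3266906738281, 304.0689392089844), (100.11199951171875, 31.422590255737305), 13.508379936218262)
```

Request:
apply_moves(
  delta_rot=[
    [0, 0, 0],
    [0, 0, 0],
    [0, 0, 0],
    [0, 0, 0],
    [0, 0, 0],
    [0, 0, -1],
    [0, 0, -1],
  ],
  xyz=[
    [0, 0, -1],
    [0, 0, -1],
    [0, 0, -1],
    [0, 0, -1],
    [1, 0, 0],
    [1, 0, 0],
    [1, 0, 0],
  ],
  hand=[-1, -1, -1, -1, -1, -1, -1],
)

```text
clock: 1.78
position: [263.5, 574.4, 332.3]
ee_rot: [0.999, -0.048, -0.0, -0.001]
contact_force: [0.6, 0.8, 0.4]
gripper_width: 85.4
grasp_force: 0.0
```

Request:
apply_moves(
  delta_rot=[
    [0, 0, 0],
    [0, 0, 0],
    [0, 0, 0],
    [0, 0, 0],
    [0, 0, 0],
    [0, 0, 0],
    [0, 0, 0],
    [0, 0, 0],
    [0, 0, 0],
    [0, 0, 0],
    [0, 0, 0],
    [0, 0, 0],
    [0, 0, 0],
    [0, 0, 0],
    [0, 0, 0],
    [0, 0, 0],
    [0, 0, 0],
  ],
  xyz=[
    [0.53, 0.95, 0],
    [0.53, 0.95, 0],
    [0.53, 0.95, 0],
    [0.53, 0.95, 0],
    [0.53, 0.95, 0],
    [0.53, 0.95, 0],
    [0.53, 0.95, 0],
    [0.53, 0.95, 0],
    [0.53, 0.95, 0],
    [0.53, 0.95, 0],
    [0.53, 0.95, 0],
    [0.53, 0.95, 0],
    [0.53, 0.95, 0],
    [0.53, 0.95, 0],
    [0.53, 0.95, 0],
    [0.53, 0.95, 0],
    [0.53, 0.95, 0],
  ],
  hand=[-1, -1, -1, -1, -1, -1, -1, -1, -1, -1, -1, -1, -1, -1, -1, -1, -1],
)

```text
clock: 3.2
position: [446.7, 148.9, 331.6]
ee_rot: [0.999, -0.051, 0.0, -0.0]
contact_force: [0.1, -0.1, 0.2]
gripper_width: 85.8
grasp_force: 0.0
```

Request:
apply_moves(
  delta_rot=[
    [0, 0, 0],
    [0, 0, 0],
    [0, 0, 0],
    [0, 0, 0],
    [0, 0, 0],
    [0, 0, 0],
    [0, 0, 0],
    [0, 0, 0],
    [0, 0, 0],
    [0, 0, 0],
    [0, 0, 0],
    [0, 0, 0],
    [0, 0, 0],
    [0, 0, 0],
    [0, 0, 0],
    [0, 0, 0],
    [0, 0, 0],
    [0, 0, 0],
    [0, 0, 0],
    [0, 0, 0],
  ],
  xyz=[
    [0, 0.98, 0],
    [0, 0.98, 0],
    [0, 0.98, 0],
    [0, 0.98, 0],
    [0, 0.98, 0],
    [0, 0.98, 0],
    [0, 0.98, 0],
    [0, 0.98, 0],
    [0, 0.98, 0],
    [0, 0.98, 0],
    [0, 0.98, 0],
    [0, 0.98, 0],
    [0, 0.98, 0],
    [0, 0.98, 0],
    [0, 0.98, 0],
    [0, 0.98, 0],
    [0, 0.98, 0],
    [0, 0.98, 0],
    [0, 0.98, 0],
    [0, 0, 0],
  ],
  hand=[-0.2, -0.2, -0.2, -0.2, -0.2, -0.2, -0.2, -0.2, -0.2, -0.2, -0.2, -0.2, -0.2, -0.2, -0.2, -0.2, -0.2, -0.2, -0.2, -0.2],
)

```text
clock: 4.87
position: [398.9, -315.8, 330.8]
ee_rot: [0.999, -0.053, -0.0, 0.0]
contact_force: [0.3, 0.6, -0.4]
gripper_width: 51.6
grasp_force: 0.0
```

Request:
apply_moves(
  delta_rot=[
    [0, 0, -0.1],
    [0, 0, 0],
    [0, 0, 0],
    [0, 0, 0],
    [0, 0, 0],
    [0, 0, 0],
    [0, 0, 0],
    [0, 0, 0],
    [0, 0, 0],
  ],
  xyz=[
    [0.18, -0.19, 0],
    [0, 0, 0.96],
    [0, 0, 0.96],
    [0, 0, 0.96],
    [0, 0, 0.96],
    [0, 0, 0.96],
    [0, 0, 0.96],
    [0, 0, 0],
    [0, 0, 0],
  ],
  hand=[-0.2, -0.2, -0.2, -0.2, -0.2, -0.2, -0.2, -0.2, -0.2],
)

```text
clock: 5.62
position: [404.3, -307.7, 187.1]
ee_rot: [0.999, -0.044, -0.001, -0.0]
contact_force: [1.0, -0.9, 0.6]
gripper_width: 51.3
grasp_force: 0.0
```

```bash
python3 - <<'E'
from h import *
from bench import eyes
S=eyes.get_image("side");T=eyes.get_image("top")
c=lambda p,x0,y0:cv2.resize(p["frame"][y0:y0+80,x0:x0+80,::-1],(400,400),interpolation=cv2.INTER_CUBIC)
cv2.imwrite("pics/c2.png",np.hstack([c(S,295,110),c(T,350,205)]))
E
```

```text
(no output)
```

View pics/c2.png

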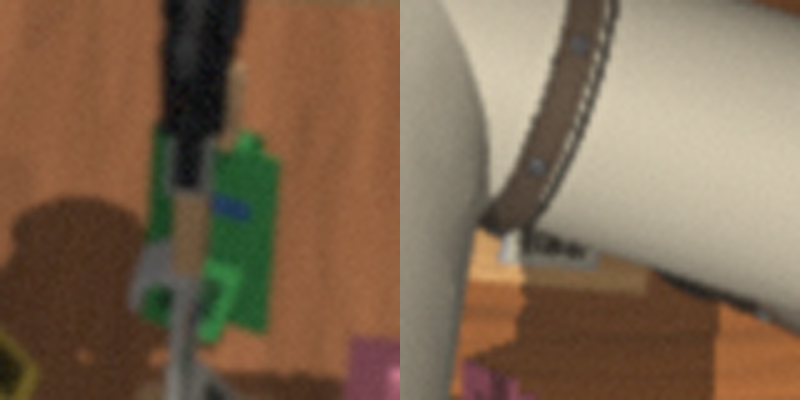

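The side view shows the fingers in line above the grip block (crop 190,190). The arm hides the grip in the top view.

Request:
apply_moves(
  delta_rot=[
    [0, 0, 0],
    [0, 0, 0],
    [0, 0, 0],
    [0, 0, 0],
    [0, 0, 0],
    [0, 0, 0],
    [0, 0, 0],
    [0, 0, 0],
    [0, 0, 0],
    [0, 0, 0],
  ],
  xyz=[
    [0, 0.14, 0],
    [0, 0, 0.7],
    [0, 0, 0.7],
    [0, 0, 0.55],
    [0, 0, 0],
    [0, 0, 0],
    [0, 0, 0],
    [0, 0, 0],
    [0, 0, 0],
    [0, 0, 0],
  ],
  hand=[-0.2, -0.2, -0.2, -0.2, -0.2, 1, 1, 1, 1, 1],
)

```text
clock: 6.55
position: [405.0, -312.9, 140.3]
ee_rot: [0.999, -0.045, 0.002, 0.001]
contact_force: [-0.4, -1.2, 5.2]
gripper_width: 23.3
grasp_force: 59.4
```

Request:
apply_moves(
  delta_rot=[
    [0, 0, 0],
    [0, 0, 0],
    [0, 0, 0],
    [0, 0, 0],
    [0, 0, 0],
    [0, 0, 0],
    [0, 0, 0],
    [0, 0, 0],
    [0, 0, 0],
    [0, 0, 0],
    [0, 0, 0],
    [0, 0, 0],
  ],
  xyz=[
    [0, 0, -0.4],
    [0, 0, -0.6],
    [0, 0, -0.8],
    [0, 0, -0.9],
    [0, 0, -0.9],
    [0, 0, -0.9],
    [0, 0, -0.9],
    [0, 0, -0.9],
    [0, 0, -0.9],
    [0, 0, -0.8],
    [0, 0, -0.4],
    [0, 0, 0],
  ],
  hand=[1, 1, 1, 1, 1, 1, 1, 1, 1, 1, 1, 1],
)

```text
clock: 7.55
position: [404.4, -312.3, 350.9]
ee_rot: [0.999, -0.045, 0.002, 0.001]
contact_force: [-0.1, 0.2, -1.7]
gripper_width: 23.2
grasp_force: 59.3
```

Request:
apply_moves(
  delta_rot=[
    [0, 0, 0],
    [0, 0, 0],
    [0, 0, 0],
    [0, 0, 0],
    [0, 0, 0],
    [0, 0, 0],
    [0, 0, 0],
    [0, 0, 0],
    [0, 0, 0],
    [0, 0, 0],
    [0, 0, 0],
    [0, 0, 0],
    [0, 0, 0],
    [0, 0, -0.46],
    [0, 0, 0],
    [0, 0, 0],
  ],
  xyz=[
    [0.36, -0.45, 0],
    [0.72, -0.91, 0],
    [0.72, -0.91, 0],
    [0.72, -0.91, 0],
    [0.72, -0.91, 0],
    [0.72, -0.91, 0],
    [0.72, -0.91, 0],
    [0.72, -0.91, 0],
    [0.72, -0.91, 0],
    [0.72, -0.91, 0],
    [0.72, -0.91, 0],
    [0.72, -0.91, 0],
    [0.36, -0.45, 0],
    [0, 0, 0],
    [0, 0, 0],
    [0, 0, 0],
  ],
  hand=[1, 1, 1, 1, 1, 1, 1, 1, 1, 1, 1, 1, 1, 1, 1, 1],
)

```text
clock: 8.88
position: [643.2, -60.2, 347.1]
ee_rot: [1.0, -0.022, -0.002, 0.0]
contact_force: [-0.3, 0.3, -1.4]
gripper_width: 23.2
grasp_force: 59.2
```

```bash
python3 - <<'E'
from h import *
from bench import eyes,arm
S=eyes.get_image("side");pickle.dump(S,open("side1.pkl","wb"));T=eyes.get_image("top");pickle.dump(T,open("top1.pkl","wb"))
st=arm.read_state();print(st["position"],st["ee_rot"])
from scipy.spatial.transform import Rotation as R
print(R.from_quat(st["ee_rot"]).as_matrix().round(4).tolist(), proj(S,[643,-60,340]),proj(T,[643,-60,340]))
c=lambda p,x0,y0:cv2.resize(p["frame"][y0:y0+150,x0:x0+100,::-1],(400,600),interpolation=cv2.INTER_CUBIC)
us,vs=proj(S,[643,-60,270]).astype(int);ut,vt=proj(T,[643,-60,270]).astype(int)
cv2.imwrite("pics/c3.png",np.hstack([c(S,us-50,vs-75),c(T,ut-50,vt-75)])); print(us,vs,ut,vt)
E
```

```text
[643.19872464 -60.68038849 348.15967842] [ 9.99754952e-01 -2.21294016e-02 -5.70560011e-04  1.81652476e-05]
[[0.999, -0.0442, -0.0011], [-0.0442, -0.999, -0.0], [-0.0011, 0.0001, -1.0]] [212.13727463 134.20287519] [276.62244528 117.65606267]
214 163 277 128
```

View pics/c3.png

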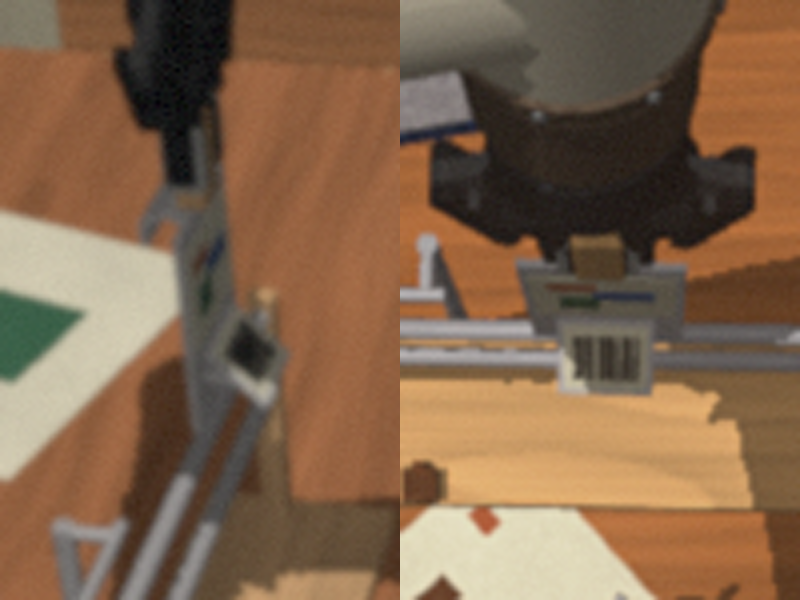

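The carrier hangs upright in the gripper over the rail's open end. Its plate is at crop (200,300) left and (605,300) right, with the label facing the robot. Next I fit the plate against the rail.

```bash
python3 - <<'E'
from h import *
for n in("side1","top1"):
    p=pickle.load(open(n+".pkl","rb")); w=cloud(p)
    m=(np.abs(w[...,0]-641)<12)&(np.abs(w[...,1]+60)<38)&(w[...,2]>246)&(w[...,2]<328); q=w[m]
    for _ in range(4):
        A=np.c_[q[:,1]+60,q[:,2]-290,np.ones(len(q))]; c=np.linalg.lstsq(A,q[:,0],rcond=None)[0]; r=q[:,0]-A@c; q=q[np.abs(r)<max(2*r.std(),1)]
    print(n,len(q),"front face x at (y-60,z290) %.1f"%c[2],"dx/dy %.3f dx/dz %.3f rms %.2f"%(c[0],c[1],r.std()))
    a=w[(np.abs(w[...,0]-641)<14)&(np.abs(w[...,1]+60)<60)&(w[...,2]>270)&(w[...,2]<318)]
    print("  y ext",np.percentile(a[:,1],[1,99]).round(1))
    b=w[(np.abs(w[...,0]-645)<40)&(np.abs(w[...,1]+60)<70)&(w[...,2]>210)&(w[...,2]<340)]; print("  z ext",np.percentile(b[:,2],[0.5,99]).round(1))
    f=p["frame"].astype(int); g=(f.max(-1)-f.min(-1))<45
    for yy,lab in(((-170,-110),"rail-"),((-10,30),"rail+")):
        q=w[(np.abs(w[...,0]-657)<12)&(w[...,1]>yy[0])&(w[...,1]<yy[1])&(w[...,2]>170)&(w[...,2]<182)&g]; print("  ",lab,len(q),np.median(q,0).round(1) if len(q) else "")
E
```

```text
side1 367 front face x at (y-60,z290) 638.9 dx/dy 0.056 dx/dz 0.011 rms 0.82
  y ext [-97.3 -17.7]
  z ext [216.7 337.6]
   rail- 12 [ 649.3 -115.2  173.9]
   rail+ 69 [656.4   9.  174.7]
top1 443 front face x at (y-60,z290) 640.3 dx/dy 0.055 dx/dz 0.019 rms 0.94
  y ext [-98.4 -20.6]
  z ext [218.2 336.5]
   rail- 127 [ 652.9 -139.5  173.2]
   rail+ 79 [658.9  10.1 173.9]
```

Request:
apply_moves(
  delta_rot=[
    [0, 0, 0],
    [0, 0, 0],
    [0, 0, 0],
    [0, 0, 0],
    [0, 0, 0],
    [0, 0, 0],
    [0, 0, 0],
    [0, 0, 0],
    [0, 0, 0],
  ],
  xyz=[
    [0.07, 0, 0.9],
    [0, 0, 0.9],
    [0, 0, 0.9],
    [0, 0, 0.9],
    [0, 0, 0.6],
    [0, 0, 0.5],
    [0, 0, 0.4],
    [0, 0, 0.4],
    [0, 0, 0],
  ],
  hand=[1, 1, 1, 1, 1, 1, 1, 1, 1],
)

```text
clock: 9.73
position: [644.3, -60.5, 208.9]
ee_rot: [1.0, -0.022, -0.002, -0.0]
contact_force: [0.2, -0.6, -2.4]
gripper_width: 23.0
grasp_force: 59.2
```

Request:
apply_moves(
  delta_rot=[
    [0, 0, 0],
    [0, 0, 0],
    [0, 0, 0],
    [0, 0, 0],
    [0, 0, 0],
  ],
  xyz=[
    [0, 0, 0.15],
    [0, 0, 0.15],
    [0, 0, 0.15],
    [0, 0, 0.1],
    [0, 0, 0],
  ],
  hand=[1, 1, 1, 1, 1],
)

```text
clock: 10.15
position: [645.3, -60.1, 196.8]
ee_rot: [1.0, -0.021, -0.0, -0.0]
contact_force: [0.2, 0.6, -1.9]
gripper_width: 23.4
grasp_force: 59.3
```

```bash
python3 - <<'E'
from h import *
from bench import eyes,arm
print(arm.read_state()["contact_force"])
S=eyes.get_image("side");pickle.dump(S,open("side2.pkl","wb"));T=eyes.get_image("top");pickle.dump(T,open("top2.pkl","wb"))
c=lambda p,x0,y0:cv2.resize(p["frame"][y0:y0+120,x0:x0+80,::-1],(400,600),interpolation=cv2.INTER_CUBIC)
us,vs=proj(S,[650,-40,150]).astype(int);ut,vt=proj(T,[650,-40,150]).astype(int)
cv2.imwrite("pics/c4.png",np.hstack([c(S,us-40,vs-60),c(T,ut-40,vt-60)]))
E
```

```text
[ 0.20941912  0.57376761 -1.90175554]
```

View pics/c4.png

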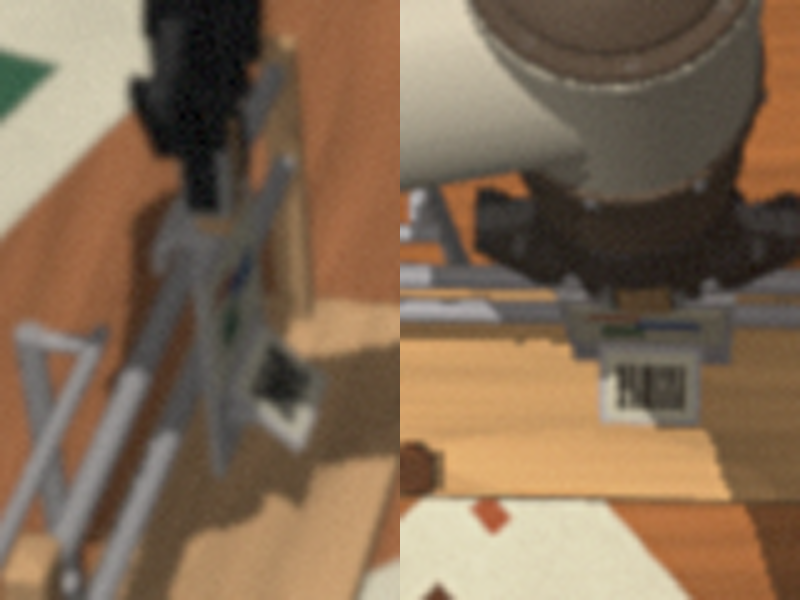

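The side view shows the rail passing into the hook slot, with the plate in front of both bars (crop 190,250). The contact force is only the weight. Now I slide it.

Request:
apply_moves(
  delta_rot=[
    [0, 0, 0],
    [0, 0, 0],
    [0, 0, 0],
    [0, 0, 0],
    [0, 0, 0],
    [0, 0, 0],
    [0, 0, 0],
    [0, 0, 0],
    [0, 0, 0],
    [0, 0, 0],
    [0, 0, 0],
    [0, 0, 0],
  ],
  xyz=[
    [0, 0, 0.06],
    [0, -0.5, 0],
    [0, -0.5, 0],
    [0, -0.5, 0],
    [0, -0.5, 0],
    [0, -0.5, 0],
    [0, -0.5, 0],
    [0, -0.5, 0],
    [0, -0.5, 0],
    [0, -0.5, 0],
    [0, -0.5, 0],
    [0, 0, 0],
  ],
  hand=[1, 1, 1, 1, 1, 1, 1, 1, 1, 1, 1, 1],
)

```text
clock: 11.25
position: [651.1, 67.4, 195.7]
ee_rot: [1.0, -0.02, 0.0, -0.0]
contact_force: [-0.1, -0.5, -1.9]
gripper_width: 23.2
grasp_force: 59.3
```

```bash
cat > chk.py <<'E'
from h import *
from bench import eyes,arm
from scipy.spatial.transform import Rotation as Rr
s=arm.read_state();print(s["position"].round(1),s["contact_force"].round(1),Rr.from_quat(s["ee_rot"]).as_matrix()[:,0].round(4))
for n in("side","top"):
    p=eyes.get_image(n);pickle.dump(p,open(n+"3.pkl","wb"));w=cloud(p);f=p["frame"].astype(int)
    dk=f.sum(-1)<210
    q=w[dk&(np.abs(w[...,0]-598)<14)&(np.abs(w[...,1]-71)<22)&(w[...,2]>19)&(w[...,2]<35)]
    print(n,"mark ext",q.min(0).round(1),q.max(0).round(1),"tip",q[np.argsort(q[:,0])[-10:]].mean(0).round(1))
    a=w[(np.abs(w[...,0]-646)<16)&(np.abs(w[...,1]-66)<60)&(w[...,2]>90)&(w[...,2]<165)]
    h=[]
    for z in range(100,165,8):
        b=a[np.abs(a[:,2]-z)<4]
        if len(b)>5:h.append((b[:,1].min(),b[:,1].max()))
    h=np.array(h); print("  plate y",np.median(h,0).round(1),np.median(h.mean(1)).round(1))
    # label: bright points on 45deg plate
    m=(w[...,0]>585)&(w[...,0]<645)&(np.abs(w[...,1]-68)<40)&(w[...,2]>55)&(w[...,2]<115)
    q=w[m]; print("  labelplate ext y",np.percentile(q[:,1],[2,98]).round(1) if len(q) else 0)
    print("  labels",[(round(d["score"],2),np.round(d["bbox"]).astype(int).tolist()) for d in __import__("bench").nets.look_for("mark_tip",p)][:3])
E
python3 chk.py
```

```text
[651.1  67.4 195.7] [-0.1 -0.5 -1.9] [ 9.992e-01 -4.040e-02  4.000e-04]
side mark ext [585.3  58.5  19.1] [611.2  85.5  30.6] tip [609.2  72.4  25.8]
  plate y [ 30.8 109. ] 69.9
  labelplate ext y [44.1 94. ]
  labels [(0.61, [226, 284, 237, 299])]
top mark ext [587.1  58.1  19.4] [610.4  76.9  30.9] tip [607.6  66.9  24.7]
  plate y [ 26.3 104.9] 65.7
  labelplate ext y [42.5 90.9]
  labels [(0.4, [221, 168, 239, 181])]
```

Request:
apply_moves(
  delta_rot=[
    [0, 0, 0],
    [0, 0, 0],
    [0, 0, 0],
    [0, 0, 0],
  ],
  xyz=[
    [0, -0.05, 0.06],
    [0, 0, 0.06],
    [0, 0, 0],
    [0, 0, 0],
  ],
  hand=[1, 1, 1, 1],
)

```text
clock: 11.78
position: [651.0, 65.5, 192.9]
ee_rot: [1.0, -0.022, -0.0, 0.0]
contact_force: [-0.7, -0.5, -0.4]
gripper_width: 23.3
grasp_force: 59.3
```

Request:
apply_moves(
  delta_rot=[
    [0, 0, 0],
    [0, 0, 0],
    [0, 0, 0],
  ],
  xyz=[
    [0, 0, 0.04],
    [0, 0, 0],
    [0, 0, 0],
  ],
  hand=[1, 1, 1],
)

```text
clock: 12.03
position: [651.0, 65.5, 192.7]
ee_rot: [1.0, -0.021, 0.0, 0.0]
contact_force: [-2.7, -0.9, 3.7]
gripper_width: 23.1
grasp_force: 59.9
```

```bash
python3 chk.py
```

```text
[651.   65.5 192.7] [-2.7 -0.9  3.7] [ 9.991e-01 -4.270e-02  7.000e-04]
side mark ext [585.7  59.3  19.7] [611.5  84.2  32. ] tip [609.3  71.   25.5]
  plate y [ 26.5 107.2] 68.5
  labelplate ext y [41.  91.6]
  labels [(0.49, [227, 285, 238, 298])]
top mark ext [587.   58.8  19.7] [610.6  77.   29.7] tip [608.   66.7  24.3]
  plate y [ 26.2 105.6] 66.1
  labelplate ext y [42.8 91.3]
  labels [(0.5, [222, 168, 239, 182])]
```

Request:
apply_moves(
  delta_rot=[
    [0, 0, 0],
    [0, 0, 0],
    [0, 0, 0],
    [0, 0, 0],
    [0, 0, 0],
    [0, 0, 0],
    [0, 0, 0],
    [0, 0, 0],
    [0, 0, 0],
    [0, 0, 0],
    [0, 0, 0],
    [0, 0, 0],
    [0, 0, 0],
    [0, 0, 0],
    [0, 0, 0],
  ],
  xyz=[
    [0, -0.06, -0.02],
    [0, 0, 0],
    [0, 0, 0],
    [0, 0, 0],
    [0, 0, 0],
    [0, 0, 0],
    [0, 0, -0.4],
    [0, 0, -0.6],
    [0, 0, -0.8],
    [0, 0, -0.9],
    [0, 0, -0.9],
    [-0.6, 0, -0.9],
    [-0.9, 0, -0.5],
    [-0.9, 0, 0],
    [-0.9, 0, 0],
  ],
  hand=[1, 1, -0.2, -0.2, -0.2, -0.2, -0.2, -0.2, -0.2, -0.2, -0.2, -0.2, -0.2, -0.2, -0.2],
)

```text
clock: 13.48
position: [568.4, 71.1, 319.2]
ee_rot: [1.0, -0.021, 0.002, -0.001]
contact_force: [0.5, 0.2, -0.9]
gripper_width: 51.3
grasp_force: 0.0
```

Request:
apply_moves(
  delta_rot=[
    [0, 0, 0],
    [0, 0, 0],
    [0, 0, 0],
    [0, 0, 0],
    [0, 0, 0],
    [0, 0, 0],
    [0, 0, 0],
    [0, 0, 0],
    [0, 0, 0],
    [0, 0, 0],
    [0, 0, 0],
  ],
  xyz=[
    [-0.7, -0.9, 0],
    [-0.7, -0.9, 0],
    [-0.7, -0.9, 0],
    [-0.7, -0.9, 0],
    [-0.7, -0.9, 0],
    [-0.7, -0.9, 0],
    [-0.7, -0.9, 0],
    [-0.7, -0.9, 0],
    [-0.7, -0.9, 0],
    [0, -0.9, 0],
    [0, -0.9, 0],
  ],
  hand=[-0.2, -0.2, -0.2, -0.2, -0.2, -0.2, -0.2, -0.2, -0.2, -0.2, -0.2],
)

```text
clock: 14.4
position: [420.9, 326.3, 318.9]
ee_rot: [1.0, -0.021, 0.001, -0.001]
contact_force: [0.1, 0.0, 0.1]
gripper_width: 51.3
grasp_force: 0.0
```

```bash
python3 chk.py; python3 - <<'E'
from h import *
T=pickle.load(open("top3.pkl","rb"));S=pickle.load(open("side3.pkl","rb"))
c=lambda p,x0,y0:cv2.resize(p["frame"][y0:y0+90,x0:x0+60,::-1],(400,600),interpolation=cv2.INTER_CUBIC)
us,vs=proj(S,[640,75,110]).astype(int);ut,vt=proj(T,[640,75,110]).astype(int)
cv2.imwrite("pics/c5.png",np.hstack([c(S,us-30,vs-45),c(T,ut-30,vt-45)])); print(us,vs,ut,vt)
for n,p in (("S",S),("T",T)):
    w=cloud(p)
    def plane(x,y,z,q,ax):
        A=np.c_[q[:,1]-y,q[:,2]-z,np.ones(len(q))]
    # vertical plate plane, label plane
    for nm,lim in(("plate",(630,660,35,102,118,172)),("label",(600,645,48,90,68,108))):
        x0,x1,y0,y1,z0,z1=lim
        q=w[(w[...,0]>x0)&(w[...,0]<x1)&(w[...,1]>y0)&(w[...,1]<y1)&(w[...,2]>z0)&(w[...,2]<z1)]
        c0=np.median(q,0)
        for _ in range(6):
            c0=q.mean(0);nn=np.linalg.svd(q-c0,full_matrices=False)[2][2];d=np.abs((q-c0)@nn);q=q[d<max(2*d.std(),1.5)]
        nn*=-np.sign(nn[0]); print(n,nm,len(q),c0.round(1),nn.round(3),"elev %.1f az %.1f"%(np.degrees(np.arcsin(nn[2])),np.degrees(np.arctan2(-nn[1],-nn[0]))),"rms",d.std().round(2),"ext",np.percentile(q,[2,98],0).round(1).tolist())
E
```

```text
[420.9 326.3 318.9] [0.1 0.  0.1] [ 0.9992 -0.041   0.0015]
side mark ext [584.5  61.   19.3] [608.4  84.1  30. ] tip [606.2  76.1  26. ]
  plate y [ 28.7 108.8] 68.6
  labelplate ext y [43.7 93.6]
  labels [(0.5, [251, 368, 345, 406])]
top mark ext [587.1  58.2  19.7] [610.9  79.5  32. ] tip [605.5  68.   24.8]
  plate y [ 28.  106.6] 65.9
  labelplate ext y [44.4 92.3]
  labels [(0.61, [223, 168, 241, 182])]
208 262 224 150
S plate 195 [647.3  71.  144.2] [-0.998  0.042 -0.042] elev -2.4 az -2.4 rms 0.35 ext [[645.0, 37.2, 119.0], [649.7, 100.4, 168.7]]
S label 147 [632.7  69.7  83.9] [-0.75  0.04  0.66] elev 41.3 az -3.1 rms 0.44 ext [[619.5, 49.6, 69.1], [644.7, 88.9, 97.0]]
T plate 119 [648.9  67.8 143.8] [-0.998  0.038 -0.044] elev -2.5 az -2.2 rms 0.29 ext [[646.9, 36.6, 121.0], [651.3, 100.4, 168.5]]
T label 137 [633.3  68.6  81.5] [-0.768  0.037  0.64 ] elev 39.8 az -2.8 rms 0.4 ext [[622.3, 48.9, 68.5], [644.6, 89.3, 95.6]]
```

View pics/c5.png

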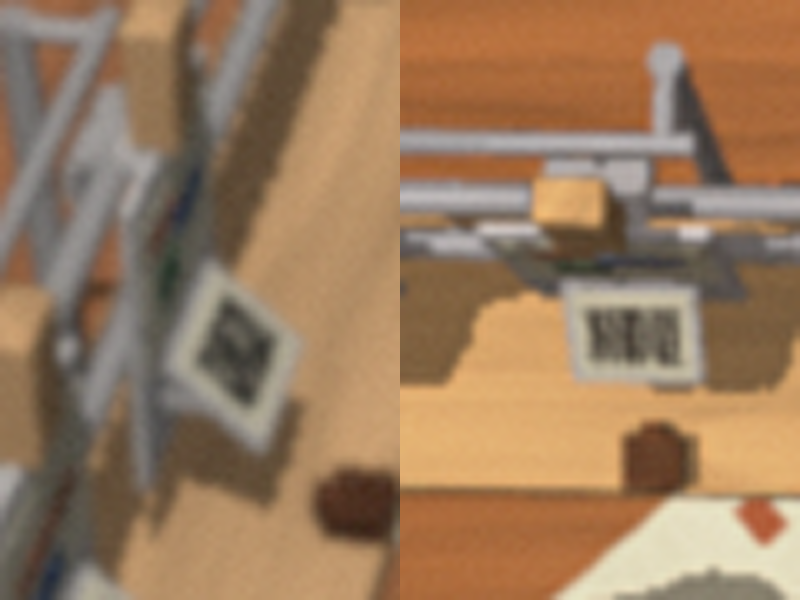

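The carrier hangs free on both bars, label to the front, hook under the keeper rod at crop (590,150). The pointer is at crop (657,455), and the label plate at (635,330). I'll check the centring by pixel edges.

```bash
python3 - <<'E'
from h import *
from scipy.optimize import brentq, minimize
th=np.radians(-2.35);X=np.array([np.cos(th),np.sin(th),0]);Y=np.array([-np.sin(th),np.cos(th),0]);Z=np.array([0,0,1.])
for n in("top","side"):
    p=pickle.load(open(n+"3.pkl","rb"));w=cloud(p);f=p["frame"].astype(int)
    bx=(w[...,0]>575)&(w[...,0]<620)&(w[...,1]>40)&(w[...,1]<105)&(w[...,2]>0)
    dark=np.zeros(bx.shape); lum=f.sum(-1)
    dk=(bx&(lum<230)&(w[...,2]>10)).astype(np.uint8)
    k,l,s,c=cv2.connectedComponentsWithStats(dk); i=1+np.argmax(s[1:,4]); cm=c[i]; print(n,"mark centroid",cm.round(2),s[i])
    # silhouette of model prism: tip, pentagon? use block 24 wide, 27 long, z15..27, tip tapered
    def mcen(t):
        o=np.array([612,0,0])-X*0; best=[]
        base=np.array([t[0],t[1],15.])
        P=[base+X*a+Y*b+Z*h for a,b in((0,0),(-8,12),(-27,12),(-27,-12),(-8,-12)) for h in(0,12)]
        pts=np.array([proj(p,q) for q in P]); hull=cv2.convexHull(((pts)*64).astype(np.int32)); M=cv2.moments(hull); return np.array([M["m10"],M["m01"]])/M["m00"]/64
    r=minimize(lambda t:((mcen(t)-cm)**2).sum(),[612,71],method="Nelder-Mead");print("  tip",r.x.round(1))
    # label-plate: white; fit by centroid
    white=((lum>480)&(f.max(-1)-f.min(-1)<50))
    m=(w[...,0]>608)&(w[...,0]<652)&(np.abs(w[...,1]-68)<32)&(w[...,2]>60)&(w[...,2]<105)
    q=w[m]; g=q[:,0]+q[:,2]*0; 
    lo=[];
    for z in range(70,96,4):
        b=q[np.abs(q[:,2]-z)<3]; 
        if len(b)>8: lo.append((b[:,1].min(),b[:,1].max()))
    print("  label y",np.array(lo).round(1).tolist())
    gq=w[(np.abs(w[...,0]-648)<14)&(np.abs(w[...,1]-68)<25)&(w[...,2]>205)&(w[...,2]<230)]; print("  gripblock",cv2.minAreaRect(gq[:,:2].astype(np.float32)),len(gq))
E
```

```text
top mark centroid [232.08 173.71] [228 169   9  10  78]
  tip [613.8  68.4]
  label y [[44.3, 92.6], [43.9, 93.8], [45.5, 93.8], [37.3, 92.7], [37.3, 92.3], [38.6, 93.4], [36.0, 93.4]]
  gripblock ((647.573974609375, 66.99797058105469), (22.499181747436523, 16.295166015625), 89.21381378173828) 104
side mark centroid [231.48 292.48] [225 288  13  10 103]
  tip [611.9  70.3]
  label y [[43.0, 95.0], [43.0, 95.0], [43.7, 92.8], [45.5, 98.1], [43.5, 98.1], [41.6, 95.1], [41.1, 95.1]]
  gripblock ((645.4623413085938, 68.8613510131836), (28.419227600097656, 16.183795928955078), 83.34200286865234) 141
```

Request:
apply_moves(
  delta_rot=[
    [0, 0, 0],
    [0, 0, -0.825],
    [0, 0, -0.825],
    [0, 0, -0.825],
    [0, 0, 0],
    [0, 0, 0],
    [0, 0, 0],
    [0, 0, 0],
    [0, 0, 0],
    [0, 0, 0],
    [0, 0, 0],
    [0, 0, 0],
    [0, 0, 0],
  ],
  xyz=[
    [-0.28, 0.79, 0],
    [0, 0, 0.8],
    [0, 0, 0.9],
    [0, 0, 0.9],
    [0, 0, 0.9],
    [0, 0, 0.9],
    [0, 0, 0.9],
    [0, 0, 0.9],
    [0, 0, 0.9],
    [0, 0, 0.6],
    [0, 0, 0.5],
    [0, 0, 0],
    [0, 0, 0],
  ],
  hand=[-0.2, -0.2, -0.2, -0.2, -0.2, -0.2, -0.2, -0.2, -0.2, -0.2, -0.2, -0.2, -0.2],
)

```text
clock: 15.68
position: [414.3, 304.7, 112.6]
ee_rot: [0.994, 0.108, -0.0, 0.0]
contact_force: [0.2, 0.3, -0.3]
gripper_width: 51.4
grasp_force: 0.0
```

```bash
python3 - <<'E'
from h import *
from bench import eyes,arm
S=eyes.get_image("side");pickle.dump(S,open("side4.pkl","wb"))
s=arm.read_state();print(s["position"],s["ee_rot"]); x=2*np.degrees(np.arctan2(s["ee_rot"][1],s["ee_rot"][0]));print("yaw",x)
cv2.imwrite("pics/c6.png",cv2.resize(S["frame"][300:420,220:380,::-1],(800,600),interpolation=cv2.INTER_CUBIC))
E
```

```text
[414.61811655 305.38228518 113.28258669] [ 9.94175480e-01  1.07771265e-01  5.84565120e-04 -3.58061819e-04]
yaw 12.373712225604907
```

View pics/c6.png

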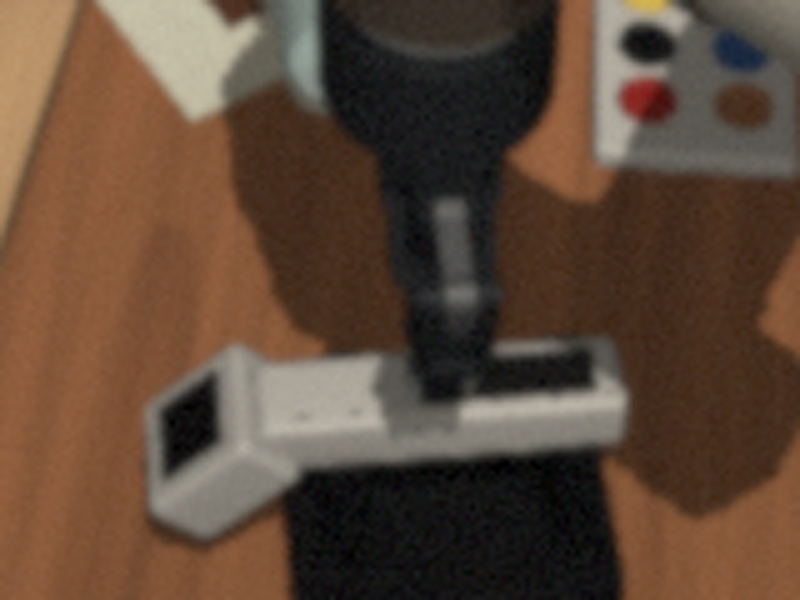

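The fingers are centred over the handle (crop 440,390), between the saddles. The head points left, toward the rail.

Request:
apply_moves(
  delta_rot=[
    [0, 0, 0],
    [0, 0, 0],
    [0, 0, 0],
    [0, 0, 0],
    [0, 0, 0],
    [0, 0, 0],
    [0, 0, 0],
    [0, 0, 0],
    [0, 0, 0],
    [0, 0, 0],
  ],
  xyz=[
    [-0.03, -0.05, 0.6],
    [0, 0, 0.7],
    [0, 0, 0.7],
    [0, 0, 0.4],
    [0, 0, 0],
    [0, 0, 0],
    [0, 0, 0],
    [0, 0, 0],
    [0, 0, 0],
    [0, 0, 0],
  ],
  hand=[-0.2, -0.2, -0.2, -0.2, -0.2, 1, 1, 1, 1, 1],
)

```text
clock: 16.57
position: [413.7, 307.4, 53.7]
ee_rot: [0.994, 0.108, 0.001, -0.001]
contact_force: [-0.8, 0.3, 6.2]
gripper_width: 28.8
grasp_force: 60.3
```

Request:
apply_moves(
  delta_rot=[
    [0, 0, 0],
    [0, 0, 0],
    [0, 0, 0],
    [0, 0, 0],
    [0, 0, 0.82],
    [0, 0, 0.82],
    [0, 0, 0.82],
    [0, 0, 0],
  ],
  xyz=[
    [0, 0, -0.4],
    [0, 0, -0.7],
    [0, 0, -0.9],
    [0, 0, -0.9],
    [0, 0, -0.9],
    [0, 0, -0.9],
    [0, 0, -0.9],
    [0, 0, -0.4],
  ],
  hand=[1, 1, 1, 1, 1, 1, 1, 1],
)

```text
clock: 17.23
position: [413.5, 307.0, 205.4]
ee_rot: [1.0, -0.021, 0.001, -0.002]
contact_force: [1.0, 0.6, -2.3]
gripper_width: 29.1
grasp_force: 59.6
```

Request:
apply_moves(
  delta_rot=[
    [0, 0, 0],
    [0, 0, 0],
    [0, 0, 0],
    [0, 0, 0],
    [0, 0, 0],
    [0, 0, 0],
    [0, 0, 0],
    [0, 0, 0],
    [0, 0, 0],
    [0, 0, 0],
    [0, 0, 0],
    [0, 0.5, 0],
    [0, 0, 0],
    [0, 0, 0],
  ],
  xyz=[
    [0.15, 0.46, 0],
    [0.3, 0.92, 0],
    [0.3, 0.92, 0],
    [0.3, 0.92, 0],
    [0.3, 0.92, 0],
    [0.3, 0.92, 0],
    [0.3, 0.92, 0],
    [0.3, 0.92, 0],
    [0.3, 0.92, 0],
    [0.3, 0.92, 0],
    [0.15, 0.46, 0],
    [0, 0, 0],
    [0, 0, 0],
    [0, 0, 0],
  ],
  hand=[1, 1, 1, 1, 1, 1, 1, 1, 1, 1, 1, 1, 1, 1],
)

```text
clock: 18.4
position: [476.7, 72.7, 201.0]
ee_rot: [1.0, -0.02, 0.024, 0.001]
contact_force: [-0.3, 0.2, -2.7]
gripper_width: 28.8
grasp_force: 59.8
```

```bash
cat > sc.py <<'E'
from h import *
from bench import eyes,arm
from scipy.spatial.transform import Rotation as Rr
import sys
s=arm.read_state();M=Rr.from_quat(s["ee_rot"]).as_matrix();print(s["position"].round(1),M.round(3).tolist())
P=s["position"]
# scanner in hand: axes x=M0, y=-M1, z=-M2 ; nominal grip = TCP-17.7 tool z
sx,sy,sz=M[:,0],-M[:,1],-M[:,2]
O=P+17.7*sz+12*sx
win=O+80*sx-30*sz; look=(sx-sz)/2**.5
L=np.array([632,69,84.]);n=np.array([-.743,.031,.669])
d=L-win; print("win",win.round(1),"along",(d@look).round(1),"off y",(d@sy).round(1),"off up",(d@((sx+sz)/2**.5)).round(1),"ang",np.degrees(np.arccos(-look@n)).round(1))
for nm in("side","top"):
    p=eyes.get_image(nm);pickle.dump(p,open(nm+"5.pkl","wb"));w=cloud(p)
    l=(w-O)@np.c_[sx,sy,sz]
    m=(l[...,0]>-95)&(l[...,0]<48)&(np.abs(l[...,1])<24)&(l[...,2]>3)&(l[...,2]<25); f=p["frame"].astype(int); m&=(f.max(-1)-f.min(-1)<45)
    for a,b in((-90,-30),(20,48)):
        q=l[m&(l[...,0]>a)&(l[...,0]<b)]
        if len(q)>10: t=q[q[:,2]>8]; print(nm,(a,b),len(q),"xmin %.1f y %.1f..%.1f ztop %.1f"%(q[:,0].min(),*np.percentile(q[:,1],[3,97]),np.median(t[:,2])))
    h=l[(l[...,0]>48)&(l[...,0]<110)&(np.abs(l[...,1])<35)&(l[...,2]>-55)&(l[...,2]<25)]
    if len(h)>10: print(nm,"head",len(h),np.percentile(h,[2,98],0).round(1).tolist())
E
python3 sc.py
```

```text
[476.7  72.7 201. ] [[0.998, -0.04, 0.048], [-0.04, -0.999, -0.003], [0.048, 0.001, -0.999]]
win [569.1  68.9 193.1] along 119.9 off y 2.8 off up -38.6 ang nan
side (-90, -30) 345 xmin -81.8 y -9.6..16.8 ztop 12.6
side (20, 48) 193 xmin 20.2 y -13.3..21.5 ztop 11.8
side head 439 [[48.3, -18.0, -31.5], [84.4, 25.3, 13.9]]
top (-90, -30) 246 xmin -78.1 y -13.4..13.5 ztop 11.8
top (20, 48) 161 xmin 20.2 y -15.9..18.5 ztop 11.2
top head 393 [[49.4, -21.7, -21.8], [87.2, 22.1, 14.4]]sc.py:12: RuntimeWarning: invalid value encountered in arccos
  d=L-win; print("win",win.round(1),"along",(d@look).round(1),"off y",(d@sy).round(1),"off up",(d@((sx+sz)/2**.5)).round(1),"ang",np.degrees(np.arccos(-look@n)).round(1))
```

Request:
apply_moves(
  delta_rot=[
    [0, 0, 0],
    [0, 0, 0],
    [0, 0, 0],
    [0, 0, 0],
    [0, 0, 0],
    [0, 0, 0],
    [0, 0, 0],
  ],
  xyz=[
    [0.03, -0.07, 0.4],
    [0, 0, 0.6],
    [0, 0, 0.6],
    [0, 0, 0.4],
    [0, 0, 0.22],
    [0, 0, 0],
    [0, 0, 0],
  ],
  hand=[1, 1, 1, 1, 1, 1, 1],
)

```text
clock: 19.08
position: [482.4, 75.5, 146.7]
ee_rot: [0.999, -0.02, 0.026, 0.001]
contact_force: [0.1, -0.5, -2.6]
gripper_width: 29.0
grasp_force: 59.8
```

```bash
python3 sc.py 2>/dev/null; python3 - <<'E'
from h import *
S=pickle.load(open("side5.pkl","rb"));T=pickle.load(open("top5.pkl","rb"))
u,v=proj(S,[590,70,115]).astype(int);a,b=proj(T,[590,70,115]).astype(int)
c=lambda p,u,v:cv2.resize(p["frame"][v-50:v+50,u-50:u+50,::-1],(400,400),interpolation=cv2.INTER_CUBIC)
cv2.imwrite("pics/c7.png",np.hstack([c(S,u,v),c(T,a,b)]))
E
```

```text
[482.4  75.5 146.7] [[0.998, -0.04, 0.052], [-0.04, -0.999, -0.003], [0.052, 0.0, -0.999]]
win [574.8  71.8 139.1] along 79.4 off y -0.5 off up -2.6 ang nan
side (-90, -30) 339 xmin -81.9 y -11.2..16.3 ztop 12.4
side (20, 48) 184 xmin 20.0 y -13.2..20.1 ztop 11.8
side head 421 [[48.3, -18.5, -30.1], [84.5, 25.0, 14.6]]
top (-90, -30) 206 xmin -77.4 y -13.6..13.0 ztop 12.1
top (20, 48) 140 xmin 20.9 y -16.5..17.0 ztop 11.5
top head 345 [[49.5, -22.1, -19.2], [87.3, 21.7, 14.8]]
```

View pics/c7.png

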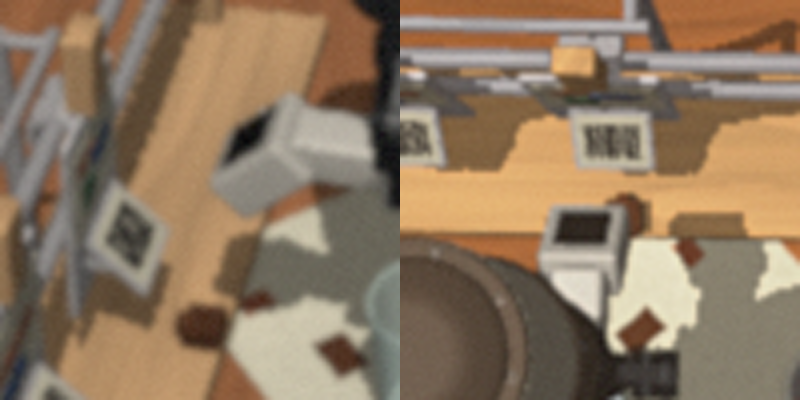

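The head points down at the carrier's label with a clear gap: head (270,165), label (130,235) in the left crop. I make a small correction and then hold.

Request:
apply_moves(
  delta_rot=[
    [0, 0, 0],
    [0, 0, 0],
    [0, 0, 0],
    [0, 0, 0],
    [0, 0, 0],
    [0, 0, 0],
    [0, 0, 0],
    [0, 0, 0],
    [0, 0, 0],
    [0, 0, 0],
    [0, 0, 0],
    [0, 0, 0],
    [0, 0, 0],
    [0, 0, 0],
    [0, 0, 0],
    [0, 0, 0],
    [0, 0, 0],
    [0, 0, 0],
    [0, 0, 0],
    [0, 0, 0],
  ],
  xyz=[
    [-0.06, 0, 0.06],
    [0, 0, 0],
    [0, 0, 0],
    [0, 0, 0],
    [0, 0, 0],
    [0, 0, 0],
    [0, 0, 0],
    [0, 0, 0],
    [0, 0, 0],
    [0, 0, 0],
    [0, 0, 0],
    [0, 0, 0],
    [0, 0, 0],
    [0, 0, 0],
    [0, 0, 0],
    [0, 0, 0],
    [0, 0, 0],
    [0, 0, 0],
    [0, 0, 0],
    [0, 0, 0],
  ],
  hand=[1, 1, 1, 1, 1, 1, 1, 1, 1, 1, 1, 1, 1, 1, 1, 1, 1, 1, 1, 1],
)

```text
clock: 20.85
position: [480.8, 75.3, 145.4]
ee_rot: [0.999, -0.021, 0.026, 0.001]
contact_force: [-0.8, 0.6, -1.8]
gripper_width: 28.9
grasp_force: 59.8
```

```bash
python3 sc.py 2>/dev/null
```

```text
[480.8  75.3 145.4] [[0.998, -0.041, 0.052], [-0.041, -0.999, -0.002], [0.052, -0.0, -0.999]]
win [573.2  71.5 137.9] along 79.8 off y -0.1 off up -0.7 ang nan
side (-90, -30) 338 xmin -81.8 y -10.9..16.6 ztop 12.4
side (20, 48) 187 xmin 20.2 y -13.7..20.1 ztop 11.6
side head 420 [[48.6, -17.4, -30.9], [84.8, 25.3, 15.0]]
top (-90, -30) 212 xmin -80.2 y -14.0..13.6 ztop 11.7
top (20, 48) 140 xmin 20.4 y -16.2..15.5 ztop 11.0
top head 344 [[49.3, -22.3, -23.6], [86.8, 21.4, 13.5]]
```

Request:
apply_moves(
  delta_rot=[
    [0, 0, 0],
    [0, 0, 0],
    [0, 0, 0],
    [0, 0, 0],
    [0, 0, 0],
    [0, 0, 0],
    [0, 0, 0],
    [0, 0, 0],
    [0, -0.5, 0],
    [0, 0, 0],
  ],
  xyz=[
    [0, 0, 0],
    [0, 0, 0],
    [0, 0, 0],
    [0, 0, 0],
    [0, 0, -0.3],
    [0, 0, -0.6],
    [0, 0, -0.8],
    [0.03, 0.07, -0.58],
    [0, 0, 0],
    [0, 0, 0],
  ],
  hand=[1, 1, 1, 1, 1, 1, 1, 1, 1, 1],
)

```text
clock: 21.78
position: [480.3, 74.4, 204.2]
ee_rot: [1.0, -0.021, 0.002, -0.001]
contact_force: [0.1, 0.5, -1.9]
gripper_width: 29.3
grasp_force: 59.8
```

Request:
apply_moves(
  delta_rot=[
    [0, 0, 0],
    [0, 0, 0],
    [0, 0, 0],
    [0, 0, 0],
    [0, 0, 0],
    [0, 0, 0],
    [0, 0, 0],
    [0, 0, 0],
    [0, 0, 0],
    [0, 0, 0],
    [0, 0, 0],
    [0, 0, -0.82],
    [0, 0, -0.82],
    [0, 0, -0.82],
    [0, 0, 0],
    [0, 0, 0],
    [0, 0, 0],
    [0, 0, 0],
    [0, 0, 0],
    [0, 0, 0],
  ],
  xyz=[
    [-0.15, -0.46, 0],
    [-0.3, -0.92, 0],
    [-0.3, -0.92, 0],
    [-0.3, -0.92, 0],
    [-0.3, -0.92, 0],
    [-0.3, -0.92, 0],
    [-0.3, -0.92, 0],
    [-0.3, -0.92, 0],
    [-0.3, -0.92, 0],
    [-0.3, -0.92, 0],
    [-0.15, -0.46, 0],
    [0, 0, 0],
    [0, 0, 0],
    [0, 0, 0],
    [0, 0, 0.8],
    [0, 0, 0.8],
    [0, 0, 0.5],
    [0, 0, 0],
    [0, 0, 0],
    [0, 0, 0],
  ],
  hand=[1, 1, 1, 1, 1, 1, 1, 1, 1, 1, 1, 1, 1, 1, 1, 1, 1, 1, 1, 1],
)

```text
clock: 23.45
position: [413.5, 306.9, 150.7]
ee_rot: [0.994, 0.108, 0.001, -0.0]
contact_force: [0.4, 0.4, -2.0]
gripper_width: 29.2
grasp_force: 59.8
```

```bash
python3 - <<'E'
from h import *
from bench import arm,eyes
p=[];
for i in range(3):
    eyes.get_image("top"); s=arm.read_state(); p.append(np.r_[s["position"],2*np.degrees(np.arctan2(s["ee_rot"][1],s["ee_rot"][0])),s["ee_rot"][2:]])
print(np.round(p,3))
E
```

```text
[[ 4.13590e+02  3.07093e+02  1.50925e+02  1.24130e+01  1.00000e-03
  -1.00000e-03]
 [ 4.13544e+02  3.07117e+02  1.50995e+02  1.24060e+01  1.00000e-03
  -1.00000e-03]
 [ 4.13453e+02  3.07043e+02  1.50905e+02  1.24050e+01  1.00000e-03
  -1.00000e-03]]
```

Request:
apply_moves(
  delta_rot=[
    [0, 0, 0],
    [0, 0, 0],
    [0, 0, 0],
    [0, 0, 0],
    [0, 0, 0],
    [0, 0, 0],
    [0, 0, 0],
    [0, 0, 0],
    [0, 0, 0],
    [0, 0, 0],
  ],
  xyz=[
    [0, 0, 0.7],
    [0, 0, 0.7],
    [0, 0, 0.6],
    [0, 0, 0.6],
    [0, 0, 0.5],
    [0, 0, 0.3],
    [0, 0, 0.2],
    [0, 0, 0.2],
    [0, 0, 0],
    [0, 0, 0],
  ],
  hand=[1, 1, 1, 1, 1, 1, 1, 1, 1, 1],
)

```text
clock: 24.43
position: [413.3, 306.9, 55.2]
ee_rot: [0.994, 0.108, 0.0, -0.0]
contact_force: [0.8, 0.3, -2.0]
gripper_width: 29.3
grasp_force: 59.9
```

Request:
apply_moves(
  delta_rot=[
    [0, 0, 0],
    [0, 0, 0],
    [0, 0, 0],
  ],
  xyz=[
    [0, 0, 0.06],
    [0, 0, 0],
    [0, 0, 0],
  ],
  hand=[1, 1, 1],
)

```text
clock: 24.68
position: [413.3, 307.0, 53.8]
ee_rot: [0.994, 0.108, 0.0, -0.0]
contact_force: [-0.4, -0.7, -1.4]
gripper_width: 28.8
grasp_force: 59.9
```

Request:
apply_moves(
  delta_rot=[
    [0, 0, 0],
    [0, 0, 0],
    [0, 0, 0],
    [0, 0, 0],
    [0, 0, 0],
    [0, 0, 0],
    [0, 0, 0],
    [0, 0, 0],
    [0, 0, 0],
    [0, 0, 0],
    [0, 0, 0],
    [0, 0, 0],
    [0, 0, 0],
    [0, 0, 0],
    [0, 0, 0],
    [0, 0, 0],
    [0, 0, 0],
    [0, 0, 0],
    [0, 0, 0],
    [0, 0, 0],
  ],
  xyz=[
    [0, 0, 0.03],
    [0, 0, 0],
    [0, 0, 0],
    [0, 0, 0],
    [0, 0, 0],
    [0, 0, 0],
    [0, 0, 0],
    [0, 0, -0.3],
    [0, 0, -0.5],
    [0, 0, -0.8],
    [0, 0, -0.9],
    [0, 0, -0.9],
    [0, 0, -0.9],
    [0, 0, -0.9],
    [0, -0.9, -0.9],
    [0, -0.9, -0.9],
    [0, -0.9, 0],
    [0, -0.9, 0],
    [0, -0.9, 0],
    [0, 0, 0],
  ],
  hand=[1, 1, -0.2, -0.2, -0.2, -0.2, -0.2, -0.2, -0.2, -0.2, -0.2, -0.2, -0.2, -0.2, -0.2, -0.2, -0.2, -0.2, -0.2, -0.2],
)

```text
clock: 26.35
position: [388.3, 419.6, 227.9]
ee_rot: [0.994, 0.109, 0.001, -0.001]
contact_force: [0.9, -0.1, 0.6]
gripper_width: 51.2
grasp_force: 0.0
```

```bash
python3 chk.py; python3 - <<'E'
from h import *
T=pickle.load(open("top3.pkl","rb"));S=pickle.load(open("side3.pkl","rb"));S0=pickle.load(open("side0.pkl","rb"));T0=pickle.load(open("top0.pkl","rb"))
cv2.imwrite("pics/c8.png",np.vstack([np.hstack([cv2.resize(p["frame"][:,:,::-1],(400,300),interpolation=cv2.INTER_AREA) for p in (S0,S)]),np.hstack([cv2.resize(p["frame"][:,:,::-1],(400,300),interpolation=cv2.INTER_AREA) for p in (T0,T)])]))
for n,p in(("S0",S0),("S",S),("T0",T0),("T",T)):
    w=cloud(p)
    def r(x0,x1,y0,y1,z0,z1):
        q=w[(w[...,0]>x0)&(w[...,0]<x1)&(w[...,1]>y0)&(w[...,1]<y1)&(w[...,2]>z0)&(w[...,2]<z1)]
        if len(q)<5:return None
        return [np.round(a,1).tolist() for a in cv2.minAreaRect(q[:,:2].astype(np.float32))]+[q[:,2].max().round(1)]
    print(n,"scan",r(320,530,240,380,60,110),"glass",r(425,515,50,145,40,100),"jar",r(435,515,-110,-30,75,110),"neigh",r(635,670,180,222,205,240))
E
```

```text
[388.3 419.6 227.9] [ 0.9 -0.1  0.6] [0.9761 0.2175 0.0013]
side mark ext [584.9  61.8  19.6] [608.   84.4  30.7] tip [606.2  76.1  25.4]
  plate y [ 31.3 108. ] 70.4
  labelplate ext y [44.1 93.1]
  labels [(0.67, [187, 216, 220, 289]), (0.42, [228, 284, 237, 296])]
top mark ext [588.5  58.3  19.6] [609.8  76.9  29.2] tip [604.5  65.7  24. ]
  plate y [ 27.9 106.5] 67.2
  labelplate ext y [44.4 92.5]
  labels []
S0 scan [[425.7, 309.4], [163.8, 52.7], 11.8, np.float64(89.0)] glass [[468.1, 97.5], [68.3, 65.3], 72.3, np.float64(90.0)] jar [[473.9, -67.8], [67.6, 67.4], 21.9, np.float64(109.6)] neigh [[650.7, 201.3], [26.6, 17.3], 84.1, np.float64(227.0)]
S scan [[424.9, 309.7], [164.1, 53.0], 12.6, np.float64(88.4)] glass [[482.5, 100.5], [37.4, 68.4], 11.1, np.float64(87.9)] jar [[498.8, -64.1], [16.1, 55.5], 7.1, np.float64(109.7)] neigh [[650.5, 201.3], [25.6, 16.2], 81.6, np.float64(228.4)]
T0 scan [[426.8, 310.0], [162.8, 51.6], 12.5, np.float64(88.5)] glass [[469.6, 97.3], [65.4, 65.5], 44.5, np.float64(88.8)] jar [[475.0, -69.2], [63.4, 65.4], 88.8, np.float64(109.1)] neigh [[653.3, 200.4], [25.5, 16.2], 87.3, np.float64(227.1)]
T scan [[426.3, 310.8], [163.4, 51.5], 12.9, np.float64(88.2)] glass [[470.3, 96.9], [66.7, 64.4], 88.7, np.float64(87.4)] jar [[475.1, -69.2], [63.3, 65.7], 88.7, np.float64(107.9)] neigh [[652.9, 200.5], [24.8, 16.4], 88.1, np.float64(227.8)]
```

View pics/c8.png

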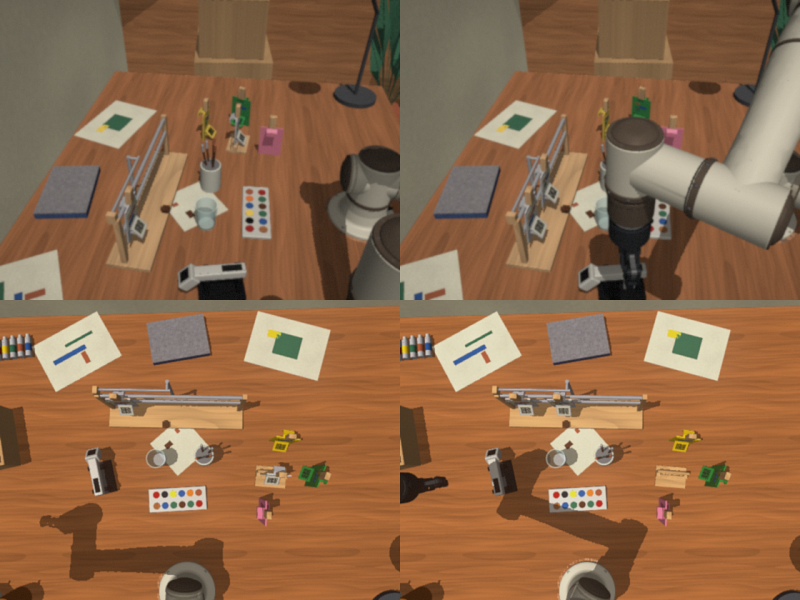

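The before/after views show the carrier hung beside the neighbour (top view 562,407), the rack empty (670,477), the scanner back in its cradle (500,470), and everything else unmoved. I'm handing the job in.

```bash
python3 -c "
from bench import arm
print(arm.job_done())"
```

```text
the job is handed in; nothing more can be done
None
```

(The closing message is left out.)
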